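Move the hole saws to the drill rack in reverse order

ROBOT

A 6-joint arm with a two-finger parallel gripper is mounted at the origin on a cart in front of the work surface, level with it; the furniture and walls round the work are solid. World frame = base frame: x ahead of the robot, y to its left, z up, the work surface at z = 0. Lengths are in m, angles in degrees, forces in N, time in s.
With the tool pointing down it reaches from about 0.3 to 0.75 m from the base axis. Payload 8.5 kg.
Tool frame: the origin (TCP) lies midway between the tips of the shut fingers; the grasp point (between the pads) lies behind it (grasp_offset is the z of the grasp point in the tool frame, in m); z points along the fingers, y is the direction in which the jaws open and shut (so a half turn about z gives the same grasp; the last joint's range is limited). The gripper opens to 85 mm and grips with 20 to 120 N. Pads are 22 mm wide; open, the fingers measure 114 mm over their backs; the gripper's body (76 mm by 85 mm) begins 54 mm behind the grasp point. The pads swing forward as they close: fully open they stand 13 mm farther back than shut.
Start: joints at [59.685, 21.807, 74.336, -0, 83.858, -12.336], TCP at [0.17, 0.523, 0.231] pointing down, gripper open.
Joint ranges: [-178.18, 178.18], [-50.72, 133.34], [12.68, 142.11], [-81.47, 261.47], [9.98, 163.14], [-165.26, 165.26]. Speed limits (degrees/s): [136.94, 136.94, 180, 180, 180, 180].

INTERFACE

Orientations are given as a 3x3 rotation matrix whose columns are the frame's x, y, z axes.
In Python, from rig import * gives the robot as it stands.
- The arm moves only by the shell command python3 -m pendant 'ROWS' [FORCE]. ROWS is JSON, one flat list of numbers, 7 for each row, row after row: the finger opening in mm, from 0 to 85.4, then the shift along the tool's x, y, z in units of 50 mm (1.0 is 50 mm), then the turn, a rotation vector about the tool's x, y, z in units of 8 degrees (1.0 is 8 degrees). In form: [hand, dx, dy, dz, wx, wy, wz, hand, dx, dy, dz, wx, wy, wz, ...]. A call has 1 to 12 rows; each row shifts and turns the commanded pose from where the row before left it, along the tool's axes as they then stand; what a row does not reach is not made up. A row lasts 1/10 s, in which the tool goes at most 50 mm and 8.59 degrees, less where a joint would pass 70% of its speed; a pose out of reach is approached as far as the arm can. A call is refused whole if a number of a shift passes 1 or a number of a turn 1, either way. A call with a gripper value outside its range is refused whole. The fingers move at their own pace and stop on an object; FORCE is the grip in N (left out, the last holds). Time passes only in rows, so rows that do not move let the fingers close. It gives the time, the measured TCP pose, the force and the opening at its end, in the units of the state.
- observe(): the state, without advancing time (a new reading comes with each control period).
- get_image(name): name is "side" or "top" or "wrist"; returns a dict with "frame" (384x512x3 uint8, red, green, blue), "depth" (384x512 float32, m along the optical axis (not along the pixel's ray), 0 where there is no reading), "K" (3x3 intrinsics, pixels), "rvec" (rotation vector, rad) and "tvec" (3), from world to camera coordinates, as OpenCV has them. Camera axes: x right, y down, z forward; pixel columns grow to the right and rows downward; lengths in m; the calibration is good to about 2 mm. A picture is of the moment at which its call begins.
- close_job(): hands the job in, once; it reports no verdict.
The state is a dict: "time_s": time; "q": joint angles; "qvel": joint speeds; "joint_efforts": joint torques, N m; "position": TCP position; "tool_rot": TCP orientation; "ft_force": force on the tool from outside, world axes, zero at the start; "wrist_torque": the same for the moment, N m; "grip_width": finger opening in m.
Only numpy, scipy, OpenCV 4.12 (cv2) and the standard library are available. Lean on these libraries where they do the work, as an engineer would, in place of code of your own. Each camera call takes 0.05 s, during which the arm holds its last target.

TASK

The next drilling job is worked from the other end: move the four hole saws from the light plywood rack with aluminium ends to the empty dark wooden rack, so that they stand there in the reverse order, each seated upright over its own pin. Take them one at a time from left to right as the robot sees the row: the leftmost goes onto the rightmost pin of the new rack, the next onto the pin to the left of that, and so on. Do not push about the red pencil, the wax tin or the tape measure.

Things in the scene. Friction and masses are not known exactly. Their poses are not given: they have to be found in the camera images.
- holesaw_30: smallest hole saw, standing mouth down with its shank up: dark steel cup 30 mm across (wall 2.5 mm, hollow, open below), 42 mm high; on it a nut 21 mm across, 6 mm high; then a round shank 12 mm across, 44 mm long. Origin: centre of the mouth (underside), z along the shank. Grip the shank, its middle 70 mm above the origin. 8 mm of play each side over a pin. About 80 g
- holesaw_38: second smallest hole saw, standing mouth down with its shank up: dark steel cup 38 mm across (wall 2.5 mm, hollow, open below), 42 mm high; on it a nut 21 mm across, 6 mm high; then a round shank 12 mm across, 44 mm long. Origin: centre of the mouth (underside), z along the shank. Grip the shank, its middle 70 mm above the origin. 12 mm of play each side over a pin. About 100 g
- holesaw_46: second largest hole saw, standing mouth down with its shank up: dark steel cup 46 mm across (wall 2.5 mm, hollow, open below), 42 mm high; on it a nut 21 mm across, 6 mm high; then a round shank 12 mm across, 44 mm long. Origin: centre of the mouth (underside), z along the shank. Grip the shank, its middle 70 mm above the origin. 16 mm of play each side over a pin. About 130 g
- holesaw_54: largest hole saw, standing mouth down with its shank up: dark steel cup 54 mm across (wall 2.5 mm, hollow, open below), 42 mm high; on it a nut 21 mm across, 6 mm high; then a round shank 12 mm across, 44 mm long. Origin: centre of the mouth (underside), z along the shank. Grip the shank, its middle 70 mm above the origin. 20 mm of play each side over a pin. About 160 g
- full_rack: old rack, a hole saw on each pin at the start; light plywood, a 30 mm high aluminium plate on each end; board 70 (x) x 272 (y) mm, top face 18 mm up; four 9 mm pins, 14 mm tall, on its centre line at y = +99, +33, -33, -99 mm. Origin: centre of underside; +y points to the robot's left (turned up to 0.25 rad). Fixed
- empty_rack: new rack, empty at the start; plain dark wood; board 70 (x) x 264 (y) mm, top face 18 mm up; four 9 mm pins, 14 mm tall, on its centre line at y = +99, +33, -33, -99 mm. Origin: centre of underside; +y points to the robot's left (turned up to 0.25 rad). Fixed. A seated hole saw has its origin 18 mm above this one
- pencil: bystander: flat red carpenter pencil 14x128x8 mm, lying between the racks, its length along its y; origin at the centre of its underside. (Behind it stands the mitre saw, its front knob at about x = 0.54 m and y = -0.05 m and its body beyond x = 0.6 m: carry things from rack to rack in a straight line, not in a swing out over the saw)
- wax_tin: bystander: round tin 71 mm across, 28 mm high, behind the racks; origin at the centre of its underside
- tape_measure: bystander: tape measure 36x87x64 mm, standing at the right; origin at the centre of its underside
Things that resemble listed ones, but are neither listed nor needed, are in the scene too. What is shaped like the holesaw_46 but blue or turquoise is not meant.

How it is judged:
By the outcome, as a careful person would: the job done as asked, in the order asked, and still so for the second after the job is handed in, with the robot touching nothing.
It also fails if it takes over 120 s, if anything falls off the work surface, if the arm or the gripper's body presses on something with over 40 N, if the wrist force passes 120 N, or if a joint passes its speed limit or range.

## Working session

There is one attempt and no reset: what is moved stays moved. The work goes in short steps, Python scripts to look and compute and a shell command to move; the robot and the scene stay as the last step left them, time stands still between calls to the robot, and variables do not carry over. Pictures are saved under pics/ and viewed, and the job is handed in when it is done.

```bash
mkdir -p pics; ls
python3 - <<'E'
from rig import *
import cv2
s=observe()
for k in s: print(k,s[k])
for n in ["side","top","wrist"]:
    d=get_image(n); cv2.imwrite(f"pics/{n}0.png",d["frame"][:,:,::-1]); print(n,d["K"].tolist() if hasattr(d["K"],'tolist') else d["K"],d["rvec"],d["tvec"])
    import numpy as np
    np.savez(f"pics/{n}0.npz",**d)
E
```

```text
pics
time_s 0.0
q [ 5.96851135e+01  2.18430098e+01  7.43869888e+01 -5.76294773e-05
  8.38585498e+01 -1.23346305e+01]
qvel [ 0.08582172 -0.02123221 -0.04255196  0.02163017  0.09649365  0.00581987]
joint_efforts [ 1.03854768e-05 -4.48472071e+01 -2.31275189e+01 -1.95749567e-04
  4.89839644e-03 -1.21257688e-05]
position [0.16961275 0.5228715  0.2306797 ]
tool_rot [[-9.51162852e-01  3.08688551e-01 -7.79210740e-04]
 [ 3.08689359e-01  9.51161973e-01 -1.33464565e-03]
 [ 3.29165792e-04 -1.50999943e-03 -9.99998806e-01]]
ft_force [ 0.17983753  0.27653815 -0.27893975]
wrist_torque [ 0.02895511  0.04755817 -0.03991726]
grip_width 0.0853980268595252
side [[387.7871855249334, 0.0, 256.15117325784826], [0.0, 387.7871855249334, 198.89210569919842], [0.0, 0.0, 1.0]] [ 2.01611253 -0.48156253  0.2527802 ] [-0.53428482  0.10398791  1.18069165]
top [[348.604124521778, 0.0, 256.3037492793289], [0.0, 348.604124521778, 191.05130282819852], [0.0, 0.0, 1.0]] [ 2.19952128 -2.16653123  0.1080582 ] [-0.16487182  0.50866577  1.4243521 ]
wrist [[297.2245934071164, 0.0, 256.5917775577888], [0.0, 297.2245934071164, 189.19074894221256], [0.0, 0.0, 1.0]] [-2.35057646 -1.70754948 -0.23704281] [-0.54868065 -0.03548202  0.37873048]
```

View pics/top0.png

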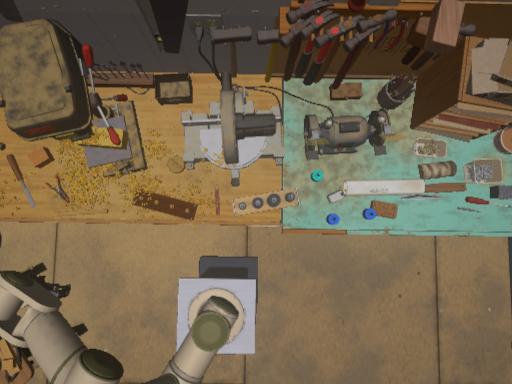

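View pics/side0.png

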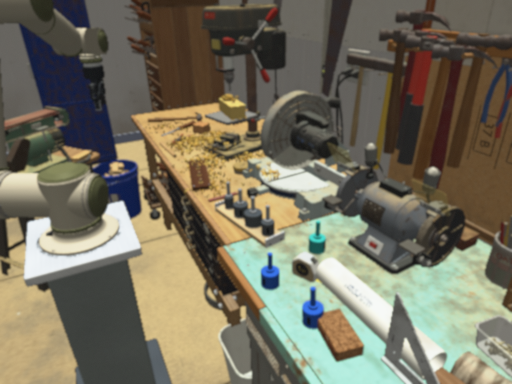

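View pics/wrist0.png

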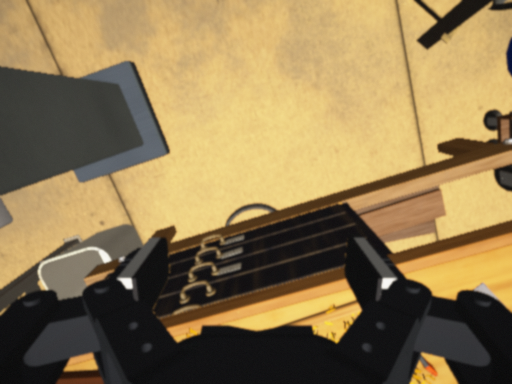

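```bash
cat > h.py <<'E'
import numpy as np, cv2
def load(n):
    d=np.load(n); return {k:d[k] for k in d}
def world(d):
    R,_=cv2.Rodrigues(d["rvec"]); K=d["K"]; h,w=d["depth"].shape
    u,v=np.meshgrid(np.arange(w),np.arange(h)); z=d["depth"]
    P=np.stack([(u-K[0,2])/K[0,0]*z,(v-K[1,2])/K[1,1]*z,z],-1)
    return (P-d["tvec"].ravel())@R
def proj(d,p):
    q,_=cv2.projectPoints(np.atleast_2d(np.array(p,float)),d["rvec"],d["tvec"],d["K"],None); return q[:,0]
E
python3 - <<'E'
from h import *
d=load("pics/top0.npz")
W=world(d)
im=d["frame"][170:240,120:320,::-1]
cv2.imwrite("pics/topcrop.png",cv2.resize(im,None,fx=4,fy=4,interpolation=cv2.INTER_CUBIC))
z=W[170:240,120:320,2]
cv2.imwrite("pics/topz.png",cv2.resize((np.clip(z,-.02,.14)*1500+40).astype(np.uint8),None,fx=4,fy=4,interpolation=0))
d=load("pics/side0.npz")
im=d["frame"][150:260,170:330,::-1]
cv2.imwrite("pics/sidecrop.png",cv2.resize(im,None,fx=5,fy=5,interpolation=cv2.INTER_CUBIC))
E
```

```text
(no output)
```

View pics/topcrop.png

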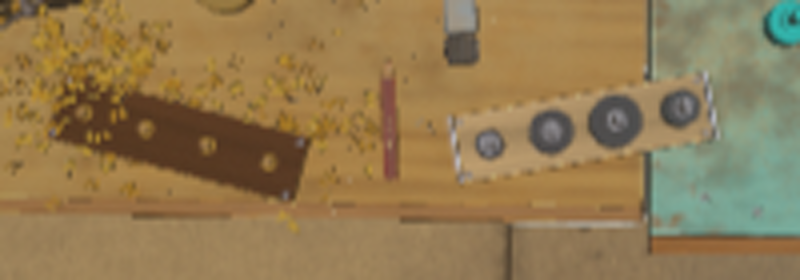

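View pics/topz.png

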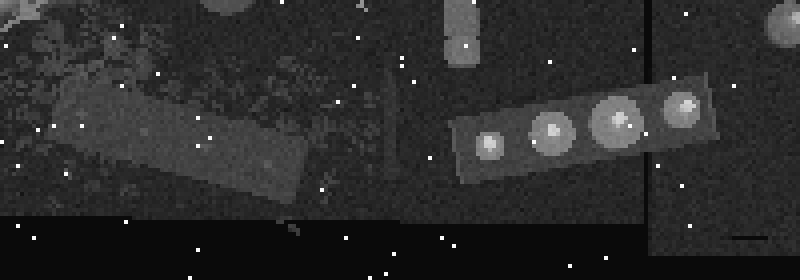

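View pics/sidecrop.png

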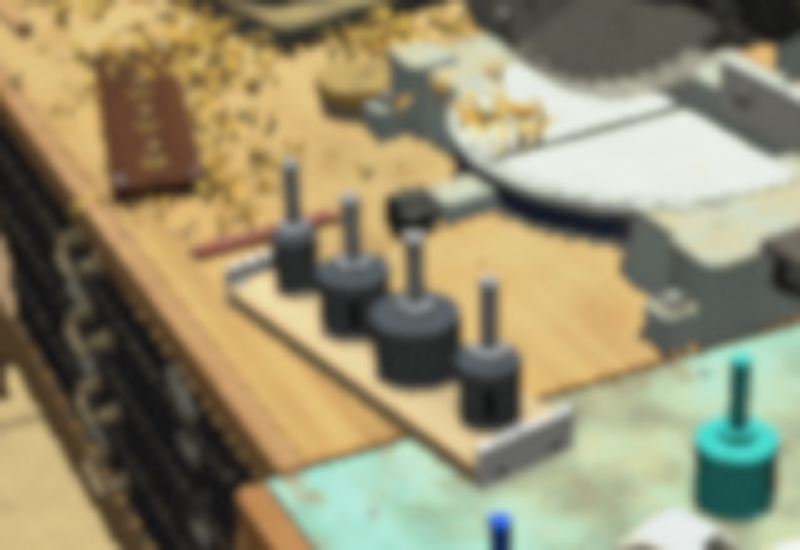

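```bash
cat >> h.py <<'E'
def ray(d,uv,z):
    R,_=cv2.Rodrigues(d["rvec"]); C=-R.T@d["tvec"].ravel()
    out=[]
    for u,v in np.atleast_2d(uv):
        r=R.T@np.linalg.inv(d["K"])@np.array([u,v,1.]); out.append(C+r*(z-C[2])/r[2])
    return np.array(out)
E
python3 - <<'E'
from h import *
d=load("pics/top0.npz")
W=world(d); f=d["frame"].astype(int)
np.set_printoptions(precision=4,suppress=True)
c=lambda x,y:((x+.5)/4-.5+120,(y+.5)/4-.5+170)
# pins of empty rack (visual crop coords), z top .032
print("pins",ray(d,[c(*p) for p in [(84,113),(147,129),(208,145),(269,162)]],.031))
print("shanktops",ray(d,[c(*p) for p in [(489,143),(551,131),(617,119),(686,106)]],.110))
# depth-based: shank-top pixels and nut/cup
z=W[...,2]
for p in [(489,143),(551,131),(617,119),(686,106)]:
    u,v=map(int,c(*p)); s=np.s_[v-8:v+9,u-8:u+9]
    Z=z[s];P=W[s]
    m=(Z>.045)&(Z<.12); cup=(Z>.05)&(Z<.072); sh=(Z>.085)&(Z<.125)
    print("cup",P[cup].mean(0),cup.sum(),(P[cup].max(0)-P[cup].min(0))[:2],"sh",P[sh],sh.sum())
# rack rects
r,g,b=f[...,0],f[...,1],f[...,2]
u0=np.s_[:, :]
m=((z>.008)&(z<.032)).astype(np.uint8)
for nm,(x0,x1,y0,y1) in dict(empty=(130,200,185,225),full=(228,304,185,222)).items():
    mm=np.zeros_like(m)
    if nm=="empty":
        mm[y0:y1,x0:x1]=((r<115)&(z>-.01))[y0:y1,x0:x1]
    else: mm[y0:y1,x0:x1]=(z>.01)[y0:y1,x0:x1]
    mm=cv2.morphologyEx(mm,cv2.MORPH_OPEN,np.ones((3,3)))
    n,l,st,ce=cv2.connectedComponentsWithStats(mm)
    k=1+np.argmax(st[1:,4]); ys,xs=np.where(l==k)
    P=ray(d,np.c_[xs,ys],.018)
    rc=cv2.minAreaRect((P[:,:2]*1000).astype(np.float32)); print(nm,rc,len(xs),P.mean(0))
E
```

```text
pins [[0.4749 0.3173 0.031 ]
 [0.4594 0.2522 0.031 ]
 [0.444  0.1893 0.031 ]
 [0.4275 0.1264 0.031 ]]
shanktops [[ 0.4468 -0.1009  0.11  ]
 [ 0.4594 -0.161   0.11  ]
 [ 0.4721 -0.2251  0.11  ]
 [ 0.4858 -0.2923  0.11  ]]
cup [ 0.4458 -0.1001  0.0612] 36 [0.0245 0.0245] sh [[ 0.4523 -0.0973  0.1063]
 [ 0.4521 -0.1013  0.1121]
 [ 0.4481 -0.0975  0.1116]
 [ 0.4481 -0.1015  0.1139]
 [ 0.4483 -0.1052  0.1098]
 [ 0.4444 -0.0975  0.1083]
 [ 0.4445 -0.1014  0.108 ]
 [ 0.4444 -0.1053  0.1111]
 [ 0.4411 -0.101   0.0942]] 9
cup [ 0.4598 -0.1628  0.0602] 91 [0.0408 0.0444] sh [[ 0.4646 -0.1594  0.1117]
 [ 0.4649 -0.1633  0.1081]
 [ 0.4606 -0.1594  0.1141]
 [ 0.4611 -0.1634  0.1065]
 [ 0.4608 -0.1672  0.1125]
 [ 0.4568 -0.1595  0.112 ]
 [ 0.4569 -0.1634  0.1124]
 [ 0.4578 -0.1676  0.096 ]] 8
cup [ 0.4722 -0.2277  0.0601] 127 [0.049  0.0488] sh [[ 0.4773 -0.2253  0.1126]
 [ 0.4776 -0.2295  0.1085]
 [ 0.4738 -0.2219  0.1049]
 [ 0.4733 -0.2253  0.1138]
 [ 0.4736 -0.2294  0.1106]
 [ 0.474  -0.2337  0.1054]
 [ 0.4705 -0.2225  0.0959]
 [ 0.4695 -0.2255  0.112 ]
 [ 0.4698 -0.2295  0.1093]
 [ 0.4666 -0.2266  0.0953]] 10
cup [ 0.4854 -0.2925  0.0602] 58 [0.0327 0.0333] sh [[ 0.4898 -0.2912  0.1149]
 [ 0.4899 -0.2951  0.1154]
 [ 0.4867 -0.2886  0.1038]
 [ 0.4865 -0.2921  0.1073]
 [ 0.4865 -0.2959  0.1084]
 [ 0.4863 -0.2995  0.1113]
 [ 0.4837 -0.29    0.0909]
 [ 0.483  -0.2928  0.1015]
 [ 0.4827 -0.2961  0.1064]] 9
empty ((450.3486022949219, 216.46377563476562), (251.0247344970703, 68.14925384521484), 75.98033905029297) 842 [0.4474 0.2086 0.018 ]
full ((466.9805603027344, -196.3071746826172), (69.95332336425781, 273.6551818847656), 10.84522533416748) 1080 [ 0.4663 -0.1953  0.018 ]
```

The four dark saws at top px (242,205), (257,202), (274,199) and (291,196) stand on the plywood rack with aluminium ends. From the left they are the 30, 46, 54 and 38. The blue ones (333,218), (370,213) and the turquoise one (317,175) don't fit the description and stay. The enlarged crop confirms this. The empty dark rack is at (165,205). Measured heights (about 110 mm at the shank, 60 mm at the cup) and the spacing of about 66 mm match the given sizes.

I'll turn the tool first so that its y points along world x.

```bash
cat >> h.py <<'E'
def delta(target,s):
    "units (50mm) in tool axes to bring the TCP to target"
    return np.round(s["tool_rot"].T@(np.array(target)-s["position"])/0.05,3)
E
python3 -c "
import rig;print([n for n in dir(rig) if n[0]!='_']);print(getattr(rig,'grasp_offset',None))"
python3 -m pendant '[60,0,0,0,0,0,1, 60,0,0,0,0,0,1, 60,0,0,0,0,0,1, 60,0,0,0,0,0,1, 60,0,0,0,0,0,1, 60,0,0,0,0,0,1, 60,0,0,0,0,0,1, 60,0,0,0,0,0,1, 60,0,0,0,0,0,1, 60,0,0,0,0,0,0]' 40
python3 - <<'E'
from rig import *; from h import *
s=observe(); print(s["position"],s["q"],s["grip_width"]); print(s["tool_rot"]); print(delta([.4465,-.1005,.23],s))
E
```

```text
['MotionError', 'close_job', 'get_image', 'grasp_offset', 'observe']
-0.0187
time_s: 1.15
position: [0.1697, 0.523, 0.2311]
tool_rot: [[0.001, 1.0, -0.0], [1.0, -0.001, -0.0], [-0.0, -0.0, -1.0]]
ft_force: [0.0, -0.6, 0.2]
grip_width: 0.0603
[0.1696937  0.5230433  0.23107648] [5.96856611e+01 2.18212509e+01 7.43542399e+01 2.56180584e-03
 8.38582831e+01 5.97334731e+01] 0.06028250694060113
[[ 8.39192056e-04  9.99999591e-01 -3.35906460e-04]
 [ 9.99999529e-01 -8.39355399e-04 -4.86429876e-04]
 [-4.86711622e-04 -3.35498094e-04 -9.99999825e-01]]
[-12.466   5.547   0.026]
```

```bash
python3 -m pendant '[60,-0.72,0.61,-0.2,0,0,0, 60,-0.72,0.61,-0.2,0,0,0, 60,-0.72,0.61,-0.2,0,0,0, 60,-0.72,0.61,-0.2,0,0,0, 60,-0.72,0.61,-0.2,0,0,0, 60,-0.72,0.61,0,0,0,0, 60,-0.72,0.61,0,0,0,0, 60,-0.72,0.61,0,0,0,0, 60,-0.72,0.61,0,0,0,0, 60,0,0,0,0,0,0, 60,0,0,0,0,0,0]'
python3 - <<'E'
from rig import *; from h import *
d=get_image("wrist"); np.savez("pics/w1.npz",**d); cv2.imwrite("pics/w1.png",d["frame"][:,:,::-1])
E
```

```text
time_s: 2.25
position: [0.4446, 0.1986, 0.281]
tool_rot: [[-0.001, 1.0, -0.001], [1.0, 0.001, 0.0], [0.0, -0.001, -1.0]]
ft_force: [-0.3, 1.3, 0.3]
grip_width: 0.0599
```

View pics/w1.png

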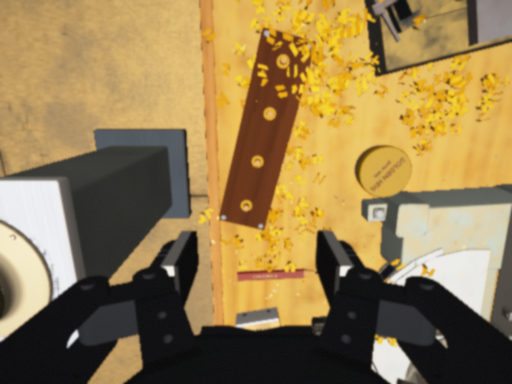

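The wrist view shows the empty rack's four pins at about (246,206), (257,161), (270,114) and (283,61), with the pencil at (270,274). I'll refine the pin positions.

Run:
```python
from h import *
np.set_printoptions(precision=4,suppress=True)
d=load("pics/w1.npz"); f=d["frame"]
hsv=cv2.cvtColor(f,cv2.COLOR_RGB2HSV)
pts=[]
for u,v in [(246,206),(257,161),(270,114),(283,61)]:
    g=f[v-9:v+10,u-9:u+10].astype(float).sum(-1); 
    m=(g>300).astype(np.uint8); n,l,st,ce=cv2.connectedComponentsWithStats(m)
    k=1+np.argmin(np.linalg.norm(ce[1:]-9,axis=1)); print(st[k],ce[k]+[u-9,v-9]); pts.append(ce[k]+[u-9,v-9])
P=ray(d,pts,.030); print(P,np.linalg.norm(np.diff(P,axis=0),axis=1))
c=P.mean(0); e=P[3]-P[0]; e/=np.linalg.norm(e); print(c,e,[ (c+k*e)[:2] for k in (-.099,-.033,.033,.099)])
im=cv2.resize(f[20:240,200:330,::-1],None,fx=2.6,fy=2.6,interpolation=cv2.INTER_CUBIC); 
for q in proj(d,[ c+k*e for k in (-.099,-.033,.033,.099)]): cv2.circle(im,tuple(int(round(x)) for x in (q-[200,20]+.5)*2.6),3,(255,0,0),1)
cv2.imwrite("pics/w1c.png",im)
```

```text
[  3   3  12  12 109] [245.7523 205.1927]
[  3   3  13  13 121] [257.0248 161.    ]
[  2   2  13  13 136] [269.2574 113.2206]
[  2   2  14  17 167] [283.0838  61.5269]
[[0.4293 0.132  0.03  ]
 [0.445  0.1945 0.03  ]
 [0.4606 0.2565 0.03  ]
 [0.4768 0.3178 0.03  ]] [0.0645 0.0639 0.0634]
[0.4529 0.2252 0.03  ] [0.2475 0.9689 0.    ] [array([0.4284, 0.1293]), array([0.4448, 0.1932]), array([0.4611, 0.2572]), array([0.4774, 0.3211])]
```

View pics/w1c.png

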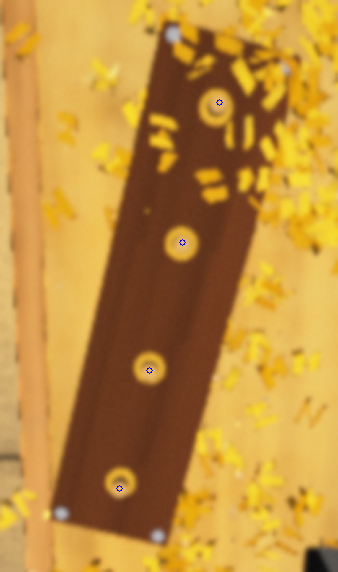

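Run:
```python
from h import *
np.set_printoptions(precision=4,suppress=True)
for n,pts in (("w1",[(245.75,205.19),(257.02,161),(269.26,113.2),(283.1,61.5)]),("top0",[((x+.5)/4-.5+120,(y+.5)/4-.5+170) for x,y in [(269,162),(208,145),(147,129),(84,113)]])):
    d=load(f"pics/{n}.npz"); P=ray(d,pts,.018); c=P.mean(0); e=P[3]-P[0]; L=np.linalg.norm(e); e/=L
    print(n,c,e,L); print(np.array([ (c+k*e)[:2] for k in (-.099,-.033,.033,.099)]), P[:,:2])
```

```text
w1 [0.4532 0.2239 0.018 ] [0.2476 0.9689 0.    ] 0.19775471103036155
[[0.4287 0.128 ]
 [0.445  0.1919]
 [0.4614 0.2559]
 [0.4777 0.3198]] [[0.4288 0.1278]
 [0.445  0.1922]
 [0.4611 0.2562]
 [0.4778 0.3194]]
top0 [0.452  0.2246 0.018 ] [0.2408 0.9706 0.    ] 0.19849439792902593
[[0.4282 0.1285]
 [0.4441 0.1925]
 [0.46   0.2566]
 [0.4759 0.3207]] [[0.4279 0.1288]
 [0.4445 0.1923]
 [0.4601 0.2558]
 [0.4757 0.3214]]
```

```bash
python3 -m pendant '[50,-0.85,0,0.3,0,0,0, 50,-0.85,0,0.3,0,0,0, 50,-0.85,0,0.3,0,0,0, 50,-0.85,0,0.3,0,0,0, 50,-0.85,0,0.3,0,0,0, 50,-0.85,0,0.3,0,0,0, 50,-0.85,0.02,0.3,0,0,0, 50,-0.03,0.02,0.2,0,0,0, 50,0,0,0,0,0,0, 50,0,0,0,0,0,0]'
python3 - <<'E'
from rig import *; from h import *
s=observe(); print(s["position"],delta([.446,-.1005,.072],s))
for n in ("wrist","side"):
    d=get_image(n); np.savez(f"pics/{n}2.npz",**d); cv2.imwrite(f"pics/{n}2.png",d["frame"][:,:,::-1])
E
```

```text
time_s: 3.3
position: [0.4465, -0.0982, 0.1667]
tool_rot: [[-0.003, 1.0, 0.0], [1.0, 0.003, 0.0], [0.0, 0.0, -1.0]]
ft_force: [-0.6, -0.0, 0.3]
grip_width: 0.0501
[ 0.44652981 -0.09815241  0.16673262] [-0.047 -0.011  1.895]
```

View pics/wrist2.png

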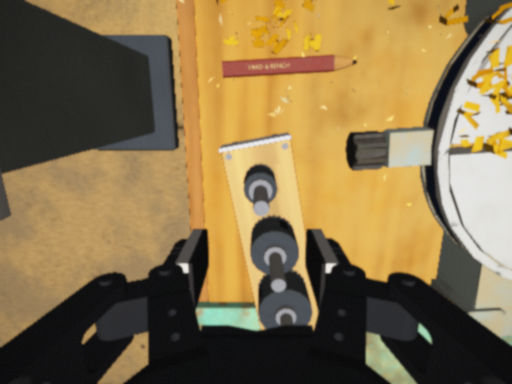

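View pics/side2.png

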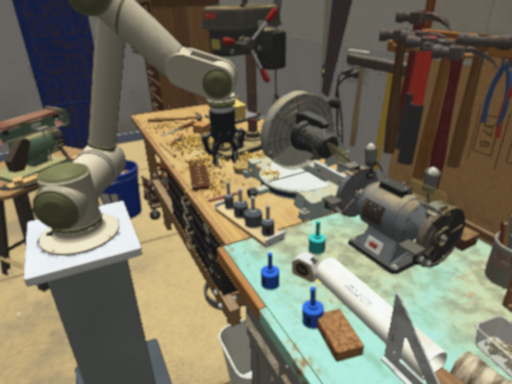

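Run:
```python
from h import *
from rig import observe
np.set_printoptions(precision=4,suppress=True)
d=load("pics/wrist2.npz"); R,_=cv2.Rodrigues(d["rvec"]); print("cam",-R.T@d["tvec"].ravel(), "axes",R)
print(ray(d,[(261,208),(278,285),(287,318)],.11))
W=world(d)
for u,v in [(261,208),(278,285),(287,320)]: print(W[v-1:v+2,u-1:u+2].reshape(-1,3).mean(0))
s=observe(); print(s["position"],s["time_s"])
for n in ("wrist2","side2","top0"):
    print(n,proj(load(f"pics/{n}.npz"),[s["position"],[.4465,-.1005,.11]]))
```

```text
cam [ 0.4462 -0.0288  0.3086] axes [[ 1.      0.0024  0.0005]
 [ 0.0022 -0.9613  0.2756]
 [ 0.0011 -0.2756 -0.9613]]
[[ 0.4496 -0.0996  0.11  ]
 [ 0.463  -0.1621  0.11  ]
 [ 0.4708 -0.1921  0.11  ]]
[ 0.4496 -0.0998  0.1095]
[ 0.4631 -0.1625  0.1094]
[ 0.4752 -0.2226  0.0757]
[ 0.4468 -0.0983  0.1671] 3.4
wrist2 [[257.1846 242.3199]
 [256.6154 209.1345]]
side2 [[225.5203 165.0139]
 [226.8548 182.0559]]
top0 [[240.7463 204.6829]
 [241.774  205.454 ]]
```

Shank 30 measures (0.4496, -0.100, 0.11) from the wrist camera and (0.4465, -0.100) from the top camera, with its height as expected. I'll descend and grip.

```bash
python3 -m pendant '[50,-0.03,0.03,0.4,0,0,0, 50,0,0,0.5,0,0,0, 50,0,0,0.5,0,0,0, 50,0,0,0.35,0,0,0, 50,0,0,0.14,0,0,0, 50,0,0,0,0,0,0, 5,0,0,0,0,0,0, 5,0,0,0,0,0,0, 5,0,0,0,0,0,0, 5,0,0,0,0,0,0, 5,0,0,0,0,0,0, 5,0,0,0,0,0,0]' 50
python3 -m pendant '[5,0,0,0,0,0,0, 5,0,0,0,0,0,0, 5,0,0,-0.1,0,0,0]'
python3 - <<'E'
from rig import *; from h import *
d=get_image("wrist"); np.savez(f"pics/wrist3.npz",**d); cv2.imwrite(f"pics/wrist3.png",d["frame"][:,:,::-1])
E
```

```text
time_s: 4.6
position: [0.4484, -0.1014, 0.0725]
tool_rot: [[-0.0, 1.0, 0.001], [1.0, 0.0, -0.001], [-0.001, 0.001, -1.0]]
ft_force: [0.2, 1.3, 6.6]
grip_width: 0.0105
time_s: 4.9
position: [0.4478, -0.1012, 0.0768]
tool_rot: [[-0.0, 1.0, -0.001], [1.0, 0.0, 0.0], [0.0, -0.001, -1.0]]
ft_force: [0.2, -0.1, -1.0]
grip_width: 0.0104
```

View pics/wrist3.png

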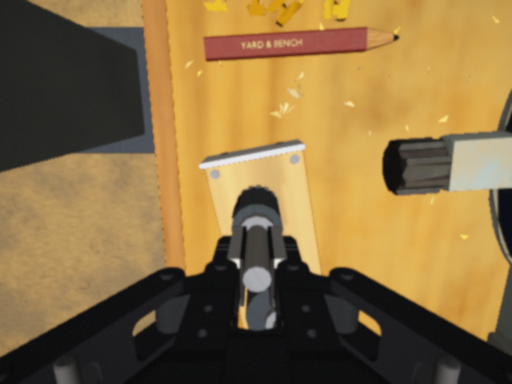

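```bash
python3 -m pendant '[5,0,0,-0.4,0,0,0, 5,0,0,-0.5,0,0,0, 5,0,0,-0.4,0,0,0, 5,0.5,-0.04,0,0,0,0, 5,0.7,-0.06,0,0,0,0, 5,0.8,-0.07,0,0,0,0, 5,0.8,-0.07,0,0,0,0, 5,0.8,-0.07,0,0,0,0, 5,0.6,-0.05,0,0,0,0, 5,0.38,-0.02,0,0,0,0, 5,0,0,0,0,0,0, 5,0,0,0,0,0,0]'
python3 - <<'E'
from rig import *; from h import *
s=observe(); print(s["position"],s["grip_width"],delta([.4285,.1275,.0735],s))
d=get_image("wrist"); np.savez(f"pics/wrist4.npz",**d); cv2.imwrite(f"pics/wrist4.png",d["frame"][:,:,::-1])
E
```

```text
time_s: 6.15
position: [0.4288, 0.1275, 0.1418]
tool_rot: [[-0.001, 1.0, -0.0], [1.0, 0.001, -0.0], [-0.0, -0.0, -1.0]]
ft_force: [0.2, -0.0, -1.6]
grip_width: 0.0106
[0.42883401 0.12754002 0.14182347] 0.01064638872130815 [-0.    -0.007  1.366]
```

View pics/wrist4.png

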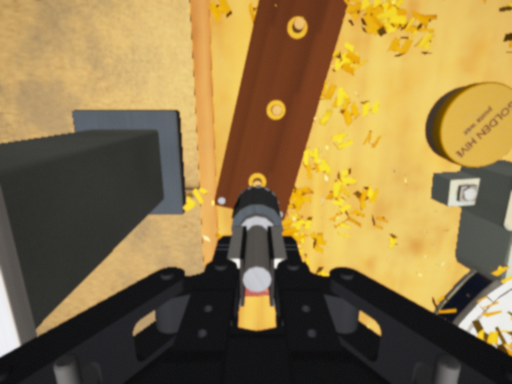

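Run:
```python
from h import *
np.set_printoptions(precision=4,suppress=True)
d=load("pics/wrist4.npz")
print(ray(d,[(258,278.5)],.1793),ray(d,[(258,180),(276,109.5),(297,27)],.018))
print(proj(d,[[.4285,.128,.1793],[.4285,.1283,.018]]))
```

```text
[[0.4293 0.1298 0.1793]] [[0.4301 0.1294 0.018 ]
 [0.4455 0.1922 0.018 ]
 [0.4612 0.2563 0.018 ]]
[[255.9478 282.3416]
 [256.2718 181.1543]]
```

The saw axis and the pin agree to within 1 mm in the same picture, so I'll lower it and release.

```bash
python3 -m pendant '[5,0,0.01,0.4,0,0,0, 5,0,0,0.4,0,0,0, 5,0,0,0.3,0,0,0, 5,0,0,0.16,0,0,0, 5,0,0,0.09,0,0,0, 5,0,0,0,0,0,0]' 
python3 -m pendant '[40,0,0,0,0,0,0, 40,0,0,0,0,0,0, 40,0,0,0,0,0,0, 40,0,0,0,0,0,0, 40,0,0,-0.5,0,0,0, 40,0,0,-0.8,0,0,0, 40,0,0,-0.8,0,0,0, 40,-0.5,0.06,-0.2,0,0,0, 40,-0.8,0.08,0,0,0,0, 40,-0.9,0.1,0,0,0,0, 40,0,0,0,0,0,0]'
python3 - <<'E'
from rig import *; from h import *
s=observe(); print(s["position"],s["grip_width"],delta([.4285,.1275,.0735],s))
for n in ("wrist","top","side"):
  d=get_image(n); np.savez(f"pics/{n}5.npz",**d); cv2.imwrite(f"pics/{n}5.png",d["frame"][:,:,::-1])
E
```

```text
time_s: 6.8
position: [0.4295, 0.1273, 0.0743]
tool_rot: [[0.0, 1.0, -0.0], [1.0, -0.0, -0.0], [-0.0, -0.0, -1.0]]
ft_force: [0.7, 0.2, -1.6]
grip_width: 0.011
time_s: 7.9
position: [0.4422, 0.0138, 0.1896]
tool_rot: [[0.005, 1.0, 0.001], [1.0, -0.005, -0.001], [-0.001, 0.001, -1.0]]
ft_force: [-1.0, 1.2, -0.6]
grip_width: 0.0399
[0.44216676 0.01381096 0.18955142] 0.039905979741763284 [ 2.275 -0.286  2.318]
```

View pics/wrist5.png

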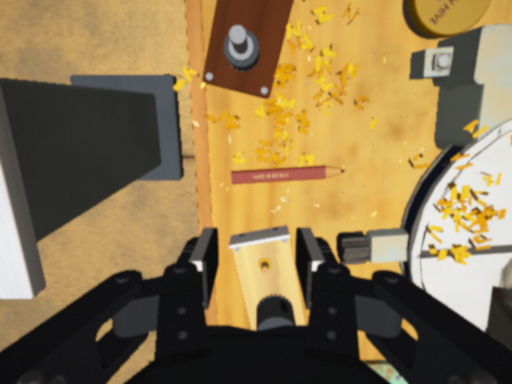

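```bash
python3 - <<'E'
from h import *
np.set_printoptions(precision=4,suppress=True)
d=load("pics/wrist5.npz");W=world(d)
print(W[30:36:2,234:240:2].reshape(-1,3).mean(0), ray(d,[(237,33)],.11))
E
python3 -m pendant '[40,-0.7,0.08,0,0,0,0, 40,-0.9,0.1,0.2,0,0,0, 40,-0.9,0.1,0.2,0,0,0, 40,-0.7,0.08,0.2,0,0,0, 40,-0.33,0.03,0.2,0,0,0, 40,0,0,0,0,0,0, 40,0,0,0,0,0,0]'
python3 - <<'E'
from rig import *; from h import *
s=observe(); print(s["position"],s["grip_width"],delta([.4615,-.1625,.074],s))
d=get_image("wrist"); np.savez(f"pics/wrist6.npz",**d); cv2.imwrite(f"pics/wrist6.png",d["frame"][:,:,::-1])
E
```

```text
[0.4289 0.1297 0.1094] [[0.4296 0.129  0.11  ]]
time_s: 8.75
position: [0.461, -0.1572, 0.1492]
tool_rot: [[-0.002, 1.0, -0.001], [1.0, 0.002, 0.001], [0.001, -0.001, -1.0]]
ft_force: [0.6, -0.2, 0.2]
grip_width: 0.04
[ 0.46095336 -0.1572323   0.14924525] 0.040041341049073746 [-0.107  0.012  1.505]
```

View pics/wrist6.png

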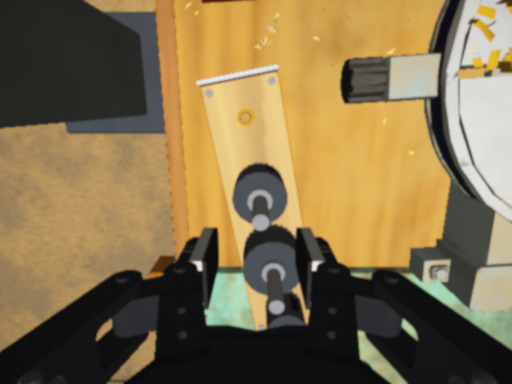

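Saw 30 is seated: its top is at z = 0.109 and (0.429, 0.129). Next is saw 46, with its shank top at px (261,221). Saw 54's is at (277,307).

```bash
python3 - <<'E'
from h import *
np.set_printoptions(precision=4,suppress=True)
d=load("pics/wrist6.npz")
print(ray(d,[(261,221.5),(277,307)],.11)); W=world(d); print(W[219:225,259:264].reshape(-1,3).mean(0),W[305:310,275:280].reshape(-1,3).mean(0))
E
python3 -m pendant '[40,-0.1,0.02,0.4,0,0,0, 40,0,0,0.5,0,0,0, 40,0,0,0.4,0,0,0, 40,0,0,0.18,0,0,0, 40,0,0,0,0,0,0, 5,0,0,0,0,0,0, 5,0,0,0,0,0,0, 5,0,0,0,0,0,0, 5,0,0,0,0,0,0, 5,0,0,0,0,0,0, 5,0,0,0,0,0,0, 5,0,0,0,0,0,0]' 50
python3 -m pendant '[5,0,0,0,0,0,0]'
```

```text
[[ 0.4638 -0.1618  0.11  ]
 [ 0.4755 -0.2275  0.11  ]]
[ 0.4638 -0.1621  0.1093] [ 0.4755 -0.2279  0.1095]
time_s: 10.0
position: [0.4625, -0.1639, 0.0763]
tool_rot: [[-0.0, 1.0, 0.002], [1.0, 0.0, -0.001], [-0.001, 0.002, -1.0]]
ft_force: [0.0, 1.7, 7.2]
grip_width: 0.0108
time_s: 10.1
position: [0.4625, -0.1639, 0.0763]
tool_rot: [[-0.0, 1.0, 0.002], [1.0, 0.0, -0.001], [-0.001, 0.002, -1.0]]
ft_force: [0.6, 0.9, 7.0]
grip_width: 0.0102
```

```bash
python3 -m pendant '[5,0,0,-0.3,0,0,0, 5,0,0,-0.6,0,0,0, 5,0,0,-0.7,0,0,0, 5,0,0,-0.5,0,0,0, 5,0.5,-0.03,-0.2,0,0,0, 5,0.7,-0.04,-0.1,0,0,0, 5,0.9,-0.05,0,0,0,0, 5,0.9,-0.05,0,0,0,0, 5,0.9,-0.05,0,0,0,0, 5,0.9,-0.05,0,0,0,0, 5,0.9,-0.05,0,0,0,0, 5,0.7,-0.03,0,0,0,0]'
python3 -m pendant '[5,0.5,-0.01,0,0,0,0, 5,0.19,0,0,0,0,0, 5,0,0,0,0,0,0, 5,0,0,0,0,0,0]'
python3 - <<'E'
from rig import *; from h import *
s=observe(); print(s["position"],s["grip_width"],delta([.4446,.1905,.0773],s))
d=get_image("wrist"); np.savez(f"pics/wrist7.npz",**d); cv2.imwrite(f"pics/wrist7.png",d["frame"][:,:,::-1])
E
```

```text
time_s: 11.3
position: [0.4436, 0.1585, 0.1955]
tool_rot: [[-0.001, 1.0, -0.0], [1.0, 0.001, 0.0], [0.0, -0.0, -1.0]]
ft_force: [-0.1, -0.1, -1.0]
grip_width: 0.0105
time_s: 11.7
position: [0.4439, 0.1899, 0.1953]
tool_rot: [[0.0, 1.0, -0.0], [1.0, -0.0, -0.0], [-0.0, -0.0, -1.0]]
ft_force: [-0.0, -0.0, -0.9]
grip_width: 0.0101
[0.44389719 0.18993081 0.19526359] 0.010147120342357726 [0.012 0.015 2.359]
```

View pics/wrist7.png

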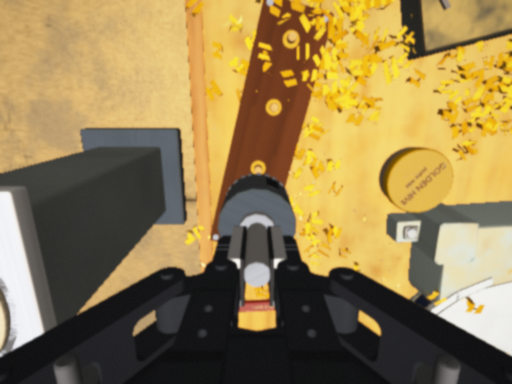

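Run:
```python
from h import *
np.set_printoptions(precision=4,suppress=True)
d=load("pics/wrist7.npz"); W=world(d); print(W[270:278,254:262].reshape(-1,3).mean(0))
d4=load("pics/wrist4.npz"); W4=world(d4); print("ref30",W4[274:282,254:262].reshape(-1,3).mean(0))
print(ray(d,[(258.5,167),(273.5,106.5)],.018))
```

```text
[0.4442 0.1916 0.2282]
ref30 [0.4291 0.1299 0.1787]
[[0.4459 0.1928 0.018 ]
 [0.4614 0.2566 0.018 ]]
```

```bash
python3 -m pendant '[5,0.02,0.02,0.4,0,0,0, 5,0,0,0.6,0,0,0, 5,0,0,0.6,0,0,0, 5,0,0,0.4,0,0,0, 5,0,0,0.24,0,0,0, 5,0,0,0.1,0,0,0, 5,0,0,0,0,0,0]' 
python3 -m pendant '[40,0,0,0,0,0,0, 40,0,0,0,0,0,0, 40,0,0,0,0,0,0, 40,0,0,0,0,0,0, 40,0,0,-0.5,0,0,0, 40,0,0,-0.8,0,0,0, 40,0,0,-0.8,0,0,0, 40,-0.5,0.04,-0.2,0,0,0, 40,-0.8,0.06,0,0,0,0, 40,-0.9,0.08,0,0,0,0, 40,-0.7,0.06,0,0,0,0, 40,0,0,0,0,0,0]'
python3 - <<'E'
from rig import *; from h import *
s=observe(); print(s["position"],s["grip_width"],delta([.4745,-.2285,.074],s))
d=get_image("wrist"); np.savez(f"pics/wrist8.npz",**d); cv2.imwrite(f"pics/wrist8.png",d["frame"][:,:,::-1])
E
```

```text
time_s: 12.45
position: [0.445, 0.191, 0.0782]
tool_rot: [[0.001, 1.0, -0.001], [1.0, -0.001, -0.0], [-0.0, -0.001, -1.0]]
ft_force: [0.7, -0.3, -1.4]
grip_width: 0.0101
time_s: 13.65
position: [0.4574, 0.0435, 0.1935]
tool_rot: [[0.004, 1.0, 0.001], [1.0, -0.004, -0.001], [-0.001, 0.001, -1.0]]
ft_force: [-1.0, 0.1, -0.4]
grip_width: 0.0401
[0.45738054 0.0435469  0.19352092] 0.040093404970820236 [-5.438  0.362  2.395]
```

View pics/wrist8.png

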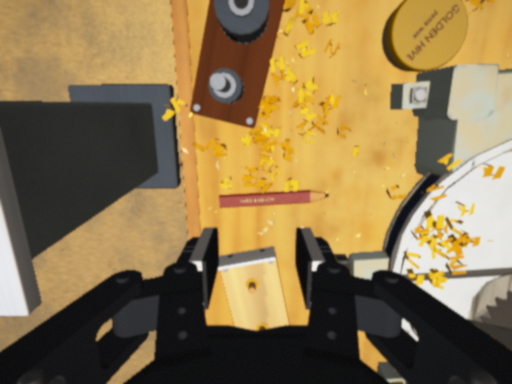

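Saws 30 and 46 stand upright on the two rightmost pins. I'm going for the 54, at (0.4745, -0.2275).

```bash
python3 -m pendant '[40,-0.7,0.06,0,0,0,0, 40,-0.9,0.06,0.1,0,0,0, 40,-0.9,0.06,0.2,0,0,0, 40,-0.9,0.06,0.2,0,0,0, 40,-0.9,0.06,0.2,0,0,0, 40,-0.7,0.05,0.2,0,0,0, 40,-0.41,0,0,0,0,0, 40,0,0,0,0,0,0, 40,0,0,0,0,0,0]'
python3 - <<'E'
from rig import *; from h import *
np.set_printoptions(precision=4,suppress=True)
d=load("pics/wrist8.npz"); W=world(d); P=W[...,:].reshape(-1,3); print("46 top area z",W[2:6,236:246,2].mean())
s=observe(); print(s["position"],s["grip_width"],delta([.4745,-.2285,.075],s))
d=get_image("wrist"); np.savez(f"pics/wrist9.npz",**d); cv2.imwrite(f"pics/wrist9.png",d["frame"][:,:,::-1])
E
```

```text
time_s: 14.6
position: [0.4747, -0.2226, 0.1483]
tool_rot: [[-0.001, 1.0, -0.0], [1.0, 0.001, 0.001], [0.001, -0.0, -1.0]]
ft_force: [0.6, -0.2, 0.4]
grip_width: 0.0397
46 top area z 0.07820753737536619
[ 0.4747 -0.2226  0.1483] 0.0397326310829311 [-0.118 -0.004  1.466]
```

View pics/wrist9.png

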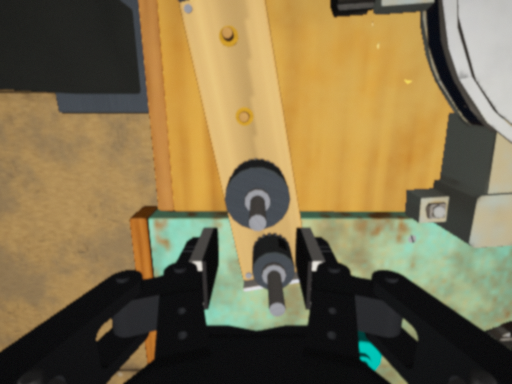

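```bash
python3 - <<'E'
from h import *
np.set_printoptions(precision=4,suppress=True)
d=load("pics/wrist9.npz")
print(ray(d,[(258,220.5),(277,308)],.11)); W=world(d); print(W[218:223,256:261].reshape(-1,3).mean(0))
E
python3 -m pendant '[40,-0.11,0.01,0.4,0,0,0, 40,0,0,0.5,0,0,0, 40,0,0,0.4,0,0,0, 40,0,0,0.15,0,0,0, 40,0,0,0,0,0,0, 5,0,0,0,0,0,0, 5,0,0,0,0,0,0, 5,0,0,0,0,0,0, 5,0,0,0,0,0,0, 5,0,0,0,0,0,0, 5,0,0,0,0,0,0, 5,0,0,0,0,0,0]' 50
```

```text
[[ 0.4756 -0.2262  0.11  ]
 [ 0.4892 -0.293   0.11  ]]
[ 0.4756 -0.2261  0.1094]
time_s: 15.85
position: [0.4756, -0.2294, 0.0769]
tool_rot: [[-0.0, 1.0, 0.002], [1.0, 0.0, -0.001], [-0.001, 0.002, -1.0]]
ft_force: [0.6, 2.9, 6.8]
grip_width: 0.0107
```

```bash
python3 -m pendant '[5,0,0,-0.3,0,0,0, 5,0,0,-0.6,0,0,0, 5,0,0,-0.7,0,0,0, 5,0,0,-0.5,0,0,0, 5,0.4,-0.01,-0.26,0,0,0, 5,0.6,-0.02,-0.04,0,0,0, 5,0.8,-0.03,0,0,0,0, 5,0.9,-0.03,0,0,0,0, 5,0.9,-0.03,0,0,0,0, 5,0.9,-0.03,0,0,0,0, 5,0.9,-0.03,0,0,0,0, 5,0.9,-0.03,0,0,0,0]'
python3 -m pendant '[5,0.9,-0.03,0,0,0,0, 5,0.9,-0.03,0,0,0,0, 5,0.7,-0.02,0,0,0,0, 5,0.5,-0.01,0,0,0,0, 5,0.36,0,0,0,0,0, 5,0,0,0,0,0,0, 5,0,0,0,0,0,0]'
python3 - <<'E'
from rig import *; from h import *
np.set_printoptions(precision=4,suppress=True)
s=observe(); print(s["position"],s["grip_width"],delta([.4607,.2535,.0773],s))
d=get_image("wrist"); np.savez(f"pics/wrist10.npz",**d); cv2.imwrite(f"pics/wrist10.png",d["frame"][:,:,::-1])
E
```

```text
time_s: 17.05
position: [0.4638, 0.0874, 0.196]
tool_rot: [[0.0, 1.0, 0.0], [1.0, -0.0, -0.0], [-0.0, 0.0, -1.0]]
ft_force: [1.5, -0.5, -2.2]
grip_width: 0.0104
time_s: 17.75
position: [0.4596, 0.2534, 0.1957]
tool_rot: [[-0.001, 1.0, -0.001], [1.0, 0.001, -0.001], [-0.001, -0.001, -1.0]]
ft_force: [0.4, -0.7, -1.7]
grip_width: 0.0105
[0.4596 0.2534 0.1957] 0.010493297172265787 [0.003 0.023 2.367]
```

View pics/wrist10.png

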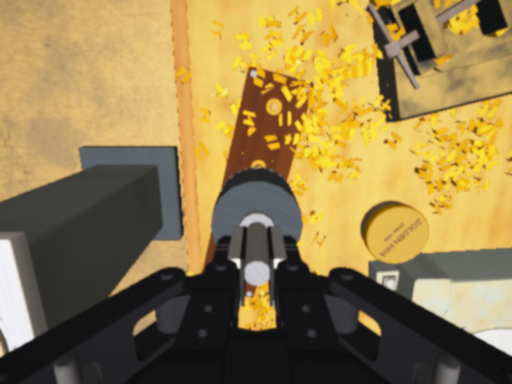

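Run:
```python
from h import *
np.set_printoptions(precision=4,suppress=True)
d=load("pics/wrist10.npz"); W=world(d); print(W[270:277,254:262].reshape(-1,3).mean(0))
print(ray(d,[(258.5,164.5),(274,106)],.018))
```

```text
[0.4599 0.255  0.2281]
[[0.4616 0.259  0.018 ]
 [0.4775 0.3206 0.018 ]]
```

```bash
python3 -m pendant '[5,0.03,0.03,0.4,0,0,0, 5,0,0,0.6,0,0,0, 5,0,0,0.6,0,0,0, 5,0,0,0.4,0,0,0, 5,0,0,0.24,0,0,0, 5,0,0,0.1,0,0,0, 5,0,0,0,0,0,0]' 
python3 -m pendant '[40,0,0,0,0,0,0, 40,0,0,0,0,0,0, 40,0,0,0,0,0,0, 40,0,0,0,0,0,0, 40,0,0,-0.5,0,0,0, 40,0,0,-0.8,0,0,0, 40,0,0,-0.8,0,0,0, 40,-0.5,0.02,-0.2,0,0,0, 40,-0.8,0.04,0,0,0,0, 40,-0.9,0.05,0,0,0,0, 40,-0.9,0.05,0,0,0,0, 40,-0.9,0.05,0,0,0,0]' 
python3 -m pendant '[40,-0.7,0.03,0,0,0,0, 40,0,0,0,0,0,0]'
python3 - <<'E'
from rig import *; from h import *
np.set_printoptions(precision=4,suppress=True)
s=observe(); print(s["position"],s["grip_width"],delta([.488,-.2935,.075],s))
d=get_image("wrist"); np.savez(f"pics/wrist11.npz",**d); cv2.imwrite(f"pics/wrist11.png",d["frame"][:,:,::-1])
E
```

```text
time_s: 18.5
position: [0.4614, 0.2545, 0.0787]
tool_rot: [[0.001, 1.0, -0.001], [1.0, -0.001, -0.0], [-0.0, -0.001, -1.0]]
ft_force: [0.2, -0.4, -2.1]
grip_width: 0.0105
time_s: 19.7
position: [0.4717, 0.0537, 0.1942]
tool_rot: [[-0.001, 1.0, 0.001], [1.0, 0.001, -0.0], [-0.0, 0.001, -1.0]]
ft_force: [0.9, 0.6, 0.3]
grip_width: 0.0398
time_s: 19.9
position: [0.4738, 0.0169, 0.194]
tool_rot: [[0.004, 1.0, 0.001], [1.0, -0.004, -0.001], [-0.001, 0.001, -1.0]]
ft_force: [-0.6, 0.2, -0.1]
grip_width: 0.0402
[0.4738 0.0169 0.194 ] 0.04020501596582187 [-6.204  0.308  2.386]
```

View pics/wrist11.png

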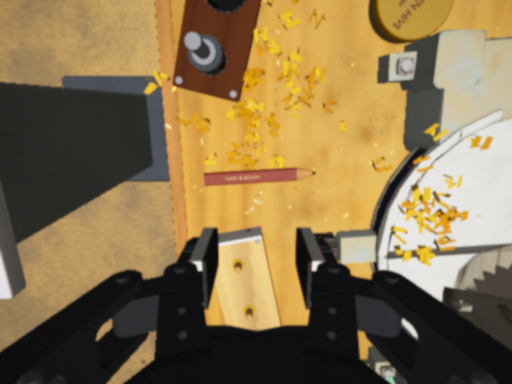

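```bash
python3 -m pendant '[40,-0.6,0.03,0,0,0,0, 40,-0.8,0.04,0,0,0,0, 40,-0.9,0.05,0.1,0,0,0, 40,-0.9,0.05,0.2,0,0,0, 40,-0.9,0.05,0.2,0,0,0, 40,-0.9,0.05,0.2,0,0,0, 40,-0.7,0.04,0.2,0,0,0, 40,-0.4,0,0,0,0,0, 40,0,0,0,0,0,0, 40,0,0,0,0,0,0]'
python3 - <<'E'
from rig import *; from h import *
np.set_printoptions(precision=4,suppress=True)
s=observe(); print(s["position"],s["grip_width"],delta([.488,-.2935,.075],s))
d=get_image("wrist"); np.savez(f"pics/wrist12.npz",**d); cv2.imwrite(f"pics/wrist12.png",d["frame"][:,:,::-1])
E
```

```text
time_s: 20.95
position: [0.4894, -0.2834, 0.1493]
tool_rot: [[-0.001, 1.0, 0.0], [1.0, 0.001, 0.0], [0.0, 0.0, -1.0]]
ft_force: [0.7, -0.5, -0.7]
grip_width: 0.0401
[ 0.4894 -0.2834  0.1493] 0.0400759774112891 [-0.202 -0.028  1.486]
```

View pics/wrist12.png

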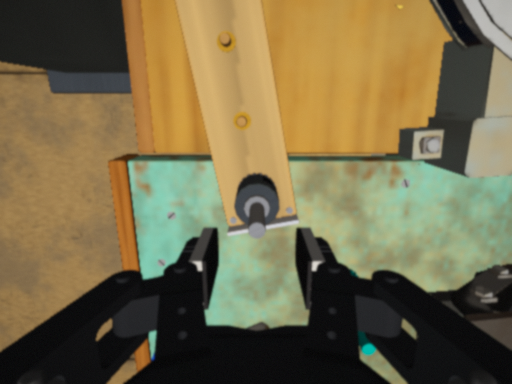

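```bash
python3 - <<'E'
from h import *
np.set_printoptions(precision=4,suppress=True)
d=load("pics/wrist12.npz")
print(ray(d,[(257,229.5),(370,348)],.11)); W=world(d); print(W[227:232,255:260].reshape(-1,3).mean(0))
E
python3 -m pendant '[40,-0.2,-0.01,0.4,0,0,0, 40,0,0,0.5,0,0,0, 40,0,0,0.4,0,0,0, 40,0,0,0.16,0,0,0, 40,0,0,0,0,0,0, 5,0,0,0,0,0,0, 5,0,0,0,0,0,0, 5,0,0,0,0,0,0, 5,0,0,0,0,0,0, 5,0,0,0,0,0,0, 5,0,0,0,0,0,0, 5,0,0,0,0,0,0]' 50
```

```text
[[ 0.4896 -0.2937  0.11  ]
 [ 0.5743 -0.3898  0.11  ]]
[ 0.4896 -0.2937  0.1094]
time_s: 22.2
position: [0.4891, -0.295, 0.0771]
tool_rot: [[-0.0, 1.0, 0.002], [1.0, 0.0, -0.001], [-0.001, 0.002, -1.0]]
ft_force: [1.2, 1.0, 5.9]
grip_width: 0.0104
```

```bash
python3 -m pendant '[5,0,0,-0.3,0,0,0, 5,0,0,-0.6,0,0,0, 5,0,0,-0.7,0,0,0, 5,0,0,-0.5,0,0,0, 5,0.4,-0.01,-0.26,0,0,0, 5,0.6,-0.01,-0.04,0,0,0, 5,0.8,-0.02,0,0,0,0, 5,0.9,-0.02,0,0,0,0, 5,0.9,-0.02,0,0,0,0, 5,0.9,-0.02,0,0,0,0, 5,0.9,-0.02,0,0,0,0, 5,0.9,-0.02,0,0,0,0]'
python3 -m pendant '[5,0.9,-0.02,0,0,0,0, 5,0.9,-0.02,0,0,0,0, 5,0.9,-0.02,0,0,0,0, 5,0.9,-0.02,0,0,0,0, 5,0.9,-0.02,0,0,0,0, 5,0.7,-0.01,0,0,0,0, 5,0.5,-0.01,0,0,0,0, 5,0.28,0,0,0,0,0, 5,0,0,0,0,0,0, 5,0,0,0,0,0,0]'
python3 - <<'E'
from rig import *; from h import *
np.set_printoptions(precision=4,suppress=True)
s=observe(); print(s["position"],s["grip_width"],delta([.4768,.319,.0783],s))
d=get_image("wrist"); np.savez(f"pics/wrist13.npz",**d); cv2.imwrite(f"pics/wrist13.png",d["frame"][:,:,::-1])
W=world(d); print(W[270:277,254:262].reshape(-1,3).mean(0))
E
```

```text
time_s: 23.4
position: [0.4802, 0.0228, 0.1955]
tool_rot: [[-0.001, 1.0, -0.001], [1.0, 0.001, 0.0], [0.0, -0.001, -1.0]]
ft_force: [0.4, -0.1, -1.4]
grip_width: 0.0105
time_s: 24.4
position: [0.475, 0.3186, 0.1956]
tool_rot: [[-0.0, 1.0, -0.001], [1.0, 0.0, -0.001], [-0.001, -0.001, -1.0]]
ft_force: [-0.1, 0.8, -1.1]
grip_width: 0.0103
[0.475  0.3186 0.1956] 0.010331050905458035 [0.009 0.037 2.346]
[0.4753 0.3201 0.2278]
```

View pics/wrist13.png

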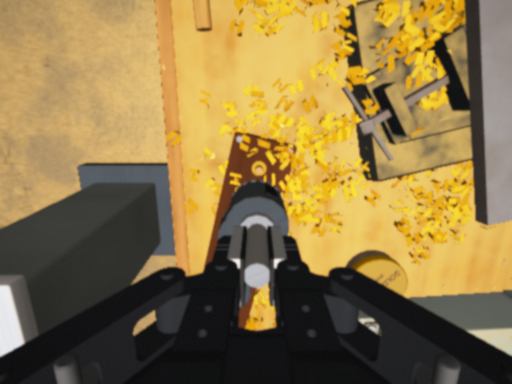

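```bash
python3 - <<'E'
from h import *
np.set_printoptions(precision=4,suppress=True)
d=load("pics/wrist13.npz"); print(ray(d,[(259,169.5)],.018))
E
python3 -m pendant '[5,0.01,0.03,0.4,0,0,0, 5,0,0,0.6,0,0,0, 5,0,0,0.6,0,0,0, 5,0,0,0.4,0,0,0, 5,0,0,0.24,0,0,0, 5,0,0,0.09,0,0,0, 5,0,0,0,0,0,0]' 
python3 -m pendant '[40,0,0,0,0,0,0, 40,0,0,0,0,0,0, 40,0,0,0,0,0,0, 40,0,0,0,0,0,0, 40,0,0,-0.5,0,0,0, 40,0,0,-0.8,0,0,0, 40,0,0,-0.8,0,0,0, 40,-0.5,0,-0.6,0,0,0, 40,-0.8,0,-0.5,0,0,0, 40,-0.9,0,0,0,0,0, 40,-0.7,0,0,0,0,0, 40,0,0,0,0,0,0]'
python3 - <<'E'
from rig import *; from h import *
for n in ("wrist","top","side"):
  d=get_image(n); np.savez(f"pics/{n}14.npz",**d); cv2.imwrite(f"pics/{n}14.png",d["frame"][:,:,::-1])
E
```

```text
[[0.4775 0.3186 0.018 ]]
time_s: 25.15
position: [0.4771, 0.3194, 0.0796]
tool_rot: [[0.0, 1.0, 0.0], [1.0, -0.0, 0.0], [0.0, 0.0, -1.0]]
ft_force: [0.7, 0.2, 0.0]
grip_width: 0.0106
time_s: 26.35
position: [0.477, 0.1716, 0.2399]
tool_rot: [[0.004, 1.0, 0.001], [1.0, -0.004, -0.001], [-0.001, 0.001, -1.0]]
ft_force: [0.0, 0.4, 0.1]
grip_width: 0.0399
```

View pics/wrist14.png

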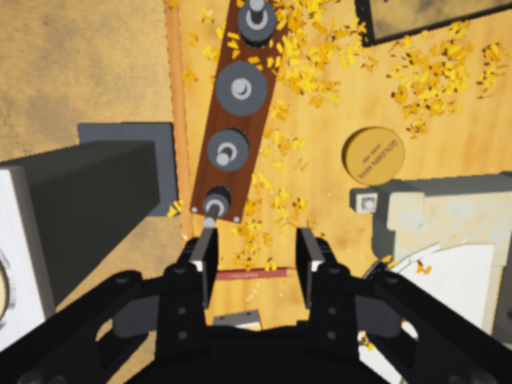

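View pics/side14.png

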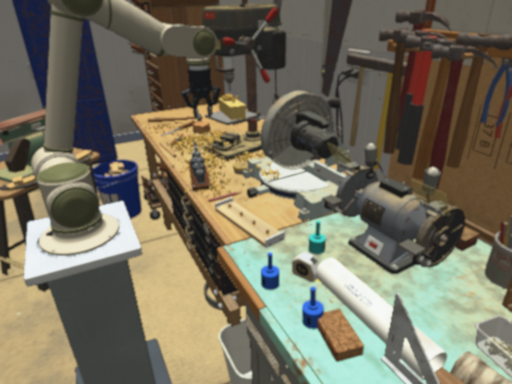

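Run:
```python
from h import *
np.set_printoptions(precision=4,suppress=True)
d=load("pics/wrist14.npz"); W=world(d)
for u,v in [(257,5),(240,90),(223,158),(211,210)]:
    s=W[max(v-7,0):v+8,u-7:u+8].reshape(-1,3); s=s[s[:,2]>.1]; print(np.median(s,0),len(s))
    s=W[max(v-25,0):v+26,u-25:u+26].reshape(-1,3); c=s[(s[:,2]>.052)&(s[:,2]<.0635)]; print("  cup top z",np.median(c[:,2]),c.std(0)[2],(c.max(0)-c.min(0))[:2])
a=load("pics/top0.npz")["frame"]; b=load("pics/top14.npz")["frame"]
cv2.imwrite("pics/cmp.png",cv2.resize(np.vstack([a[150:230,120:320],b[150:230,120:320]])[:,:,::-1],None,fx=3.5,fy=3.5,interpolation=cv2.INTER_CUBIC))
```

```text
[0.4772 0.3174 0.109 ] 172
  cup top z 0.05935283492435599 0.0009404764408202731 [0.037  0.0266]
[0.4621 0.2543 0.1093] 127
  cup top z 0.059314873761466776 0.0007986442851517498 [0.0517 0.0492]
[0.446  0.1929 0.1092] 145
  cup top z 0.059366057332163394 0.0008299559025423425 [0.0451 0.0419]
[0.4304 0.1337 0.1042] 28
  cup top z 0.05923778110622556 0.0019444406620837999 [0.0289 0.0285]
```

View pics/cmp.png

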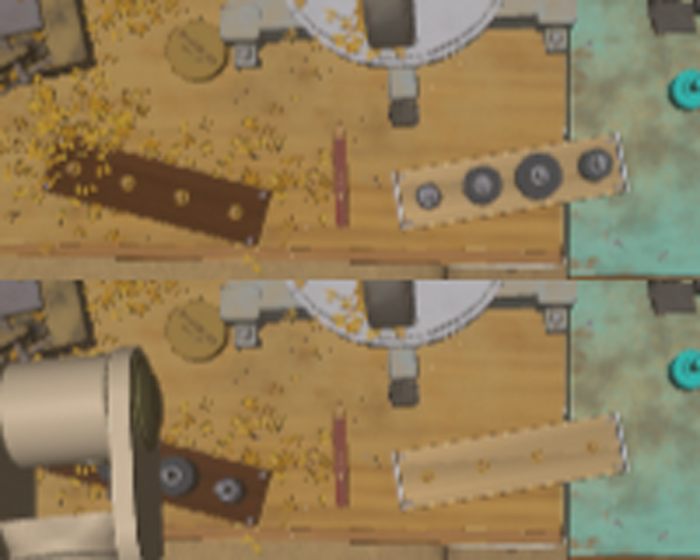

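All four cup tops are at z ≈ 0.059–0.060, which means seated. The pencil and tin haven't moved. The gripper is clear of everything, so I'm handing in.

```bash
python3 -c "
from rig import *
print(close_job())"
```

```text
the job is handed in; nothing more can be done
None
```

I moved the four hole saws one at a time, left to right (30, 46, 54, 38). From right to left on the dark rack's pins they now stand 30, 46, 54, 38, each upright over its own pin. The job was handed in at about 26 s, with the gripper open and clear of everything.

**Last checks:**
- **Seating:** all four cup tops measured 59 mm up, against 60 mm for a seated saw. Three shank tops measured 109 mm, against 110 mm. The 30's shank top was partly hidden by a finger in the last picture and read 104 mm. It had read 109 mm just after placing.
- **Position:** the visible shanks are within about 3 mm of their pins, inside each saw's play.
- **Bystanders:** the pencil and wax tin look unmoved in the before and after top views. I did not locate or check the tape measure. No move went beyond the right end of the plywood rack.
- **Forces:** the readings I saw stayed at or below about 8 N, highest while the fingers closed.

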